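# Seat a sample tube in the snuggest well of the block heater

## Robot

A 7-joint arm with a two-finger parallel gripper is mounted at the origin on the work surface. World frame = base frame: x ahead of the robot, y to its left, z up, the work surface at z = 0. Lengths are in mm, angles in rad, forces in N, time in s.
With the tool pointing down it reaches from about 425 to 875 mm from the base axis. Payload 4.7 kg.
Tool frame: the origin (TCP) lies at the very end of the fingers, on their centre line; the grasp point (between the pads) lies 19 mm behind it; z points along the fingers, y is the line along which they close (so a half turn about z gives the same grasp; the last joint's range is limited). The gripper opens to 87 mm and grips with 3 to 60 N. Pads are 19 mm wide; open, the fingers measure 117 mm over their backs; the gripper's body (75 mm by 190 mm) begins 51 mm behind the grasp point.
Start: joints at [-1.15, 0.321, -0.07, 1.45, 0.023, 1.371, -0.057], TCP at [257.216, 596.964, 222.587] pointing down, gripper open.
Joint ranges: [-2.86, 2.86], [-0.3, 2.09], [-1.38, 1.24], [0.06, 2.45], [-1.56, 4.7], [0.09, 2.05], [-2.69, 2.69]. Speed limits (rad/s): [2.57, 2.57, 3.14, 3.14, 3.14, 3.14, 3.14].

## Interface

Orientations are given as [roll, pitch, yaw] about the fixed x, y, z axes, in that order (R = Rz(yaw) Ry(pitch) Rx(roll)).
In Python, from plant import env, imaging gives the robot as it stands.
- The arm moves only by the tool step_arm, never from a script. Its argument "targets" is a list that holds one entry, the list of rows, each a list of 6 numbers: the shift along the world's x, y, z in fractions of the full range, 1 being 0.8 m, then the turn, a rotation vector about the world's x, y, z in fractions of the full range, 1 being 90 degrees. A call has 1 to 5 rows; each row is the pose to reach, as a shift and turn from the pose commanded when the call began; what a row does not reach only later rows make up. A row lasts 1/8 s, in which the tool goes at most 62.5 mm and 10.7 degrees, less where a joint would pass 70% of its speed; a pose out of reach is approached as far as the arm can. No shift or turn number may pass 1 either way. A call with a gripper value outside its range is refused whole. "fingers" is the opening, from 0 (shut) to 1 (fully open), set as the call begins (left out, the last holds). The fingers move at their own pace and stop on an object; "newtons" is the grip in N (left out, the last holds). Time passes only in rows, so rows that repeat a pose let the fingers close. It gives the time, the measured TCP pose, the force, the opening and the grip force at its end, in the units of the state.
- env.get_state(): the state, without advancing time (a new reading comes with each control period).
- imaging.snapshot(name): name is "scene" or "top"; returns (picture, depth): 400x640x3 uint8, red, green, blue; 400x640 float32, mm along the optical axis (not along the pixel's ray), 0 where there is no reading.
- imaging.camera_model(name): a dict with "fx", "fy", "cx", "cy" (pixels), "k1" (the pictures are not rectified: a ray, as slopes to the right and down, at radius r is drawn at 1 + k1 r^2 times it, then the intrinsics apply), "origin" and "orientation" of the camera in the world. Camera axes: x right, y down, z forward; pixel columns grow to the right and rows downward; lengths in mm; the calibration is good to about 2 mm. A picture is of the moment at which its call begins. camera_model takes no time and is no camera call.
- env.finish_job(): hands the job in; it is judged then, once.
The state is a dict: "time": time; "joints": joint angles; "dq": joint speeds; "joint_torque": joint torques, N m; "tool_pos": TCP position; "orientation": TCP orientation; "wrist_force": force on the tool from outside, world axes, zero at the start; "wrist_torque": the same for the moment, N m; "opening": finger opening in mm; "finger_force": force on a finger pad.
Only numpy, scipy, OpenCV 4.12 (cv2) and the standard library are available. Lean on these libraries where they do the work, as an engineer would, in place of code of your own. Each camera call takes 0.05 s, during which the arm holds its last target. There are 200 camera calls.

## Task

Take the sample tube that stands alone in the little stand and put it in the block heater, in the narrowest well that will take it: try it gently on the wells one after another from the smallest upwards, never forcing it, until it slides in, and lower it fully home. Leave the tubes in the rack and everything else on the bench alone.

Things in the scene. Friction and masses are not known exactly. Their poses are not given: they have to be found in the camera images.
- heater: Dry-block tube heater, rigid, fixed: white housing 170 (x) by 200 (y) by 80 mm high, its panel at the -x side; aluminium block, top at 90 mm, five wells in a row along y, growing from +y to -y. Origin: centre of the underside. A tube fits wells 1 mm or more wider than its body; on narrower ones its foot stops 0 to 2 mm below the top. Never press a tube on it with over 20 N.
- well_1 (a point): Centre of the mouth of well 1, level with the top face of the heater's metal block, 90 mm above the bench. Round vertical well 16 mm across, 50 mm deep, flat floor. It lies 22 mm to +x and 65 mm to +y of the heater's origin. z up.
- well_2 (a point): Centre of the mouth of well 2, level with the top face of the heater's metal block, 90 mm above the bench. Round vertical well 19 mm across, 50 mm deep, flat floor. It lies 22 mm to +x and 38.5 mm to +y of the heater's origin. z up.
- well_3 (a point): Centre of the mouth of well 3, level with the top face of the heater's metal block, 90 mm above the bench. Round vertical well 22 mm across, 50 mm deep, flat floor. It lies 22 mm to +x and 9 mm to +y of the heater's origin. z up.
- well_4 (a point): Centre of the mouth of well 4, level with the top face of the heater's metal block, 90 mm above the bench. Round vertical well 25 mm across, 50 mm deep, flat floor. It lies 22 mm to +x and -23.5 mm to +y of the heater's origin. z up.
- well_5 (a point): Centre of the mouth of well 5, level with the top face of the heater's metal block, 90 mm above the bench. Round vertical well 28 mm across, 50 mm deep, flat floor. It lies 22 mm to +x and -59 mm to +y of the heater's origin. z up.
- tube_a: Closed sample tube, 96 mm tall, 45 g: clear body with paper label, brown ribbed cap 28 mm across from 72 to 96 mm above the underside (alike on all). The straight round body is thinner, 17 to 25 mm, differing from tube to tube (which is which not told). 2 mm rounded foot. Origin: centre of the underside; z up the tube. Any one of the three is alone in the stand, two are in the rack.
- tube_b: Closed sample tube, 96 mm tall, 45 g: clear body with paper label, brown ribbed cap 28 mm across from 72 to 96 mm above the underside (alike on all). The straight round body is thinner, 17 to 25 mm, differing from tube to tube (which is which not told). 2 mm rounded foot. Origin: centre of the underside; z up the tube. Any one of the three is alone in the stand, two are in the rack.
- tube_c: Closed sample tube, 96 mm tall, 45 g: clear body with paper label, brown ribbed cap 28 mm across from 72 to 96 mm above the underside (alike on all). The straight round body is thinner, 17 to 25 mm, differing from tube to tube (which is which not told). 2 mm rounded foot. Origin: centre of the underside; z up the tube. Any one of the three is alone in the stand, two are in the rack.
- stand: Single tube stand: off-white square cell, 40 mm by 40 mm outside, 30 mm inside, 45 mm high, inner floor 5 mm above the bench, on a grey 72 mm square foot; fixed. Origin: centre of the underside. The tube in it stands on the inner floor, its cap 77 to 101 mm above the bench.
- rack: Off-white tube rack, 75 mm (x) by 145 mm (y), 45 mm high, two by four square cells 30 mm wide, inner floor 5 mm above the bench; fixed. Two tubes stand in it. Origin: centre of the underside.
- pump_bottle: Bystander: hand-gel pump bottle, 64 mm across, 172 mm tall, loose. Origin: centre of the underside.
- swab_pot: Bystander: white pot 88 mm across full of white swab sticks, about 140 mm tall, loose. Origin: centre of the underside.
- glove_box: Bystander: glove box 120 by 235 by 70 mm, loose, at the far edge of the bench. Origin: centre of the underside.

How it is judged (in metres and radians):
On the way, in this order (a step that is already met when the one before it is completed fails the run):
1. the lone tube has been tried on the smallest well (((horizontal distance between tube_a and well_1 below 0.005 m and z of tube_a in the frame of well_1 below 0.006 m and contact force between tube_a and heater above 0.3 N) or (horizontal distance between tube_b and well_1 below 0.005 m and z of tube_b in the frame of well_1 below 0.006 m and contact force between tube_b and heater above 0.3 N) or (horizontal distance between tube_c and well_1 below 0.005 m and z of tube_c in the frame of well_1 below 0.006 m and contact force between tube_c and heater above 0.3 N))), for 0.05 s.
2. it has then been brought to the next well up (((horizontal distance between tube_a and well_2 below 0.005 m and z of tube_a in the frame of well_2 below 0.006 m and contact force between tube_a and heater above 0.3 N) or (horizontal distance between tube_b and well_2 below 0.005 m and z of tube_b in the frame of well_2 below 0.006 m and contact force between tube_b and heater above 0.3 N) or (horizontal distance between tube_c and well_2 below 0.005 m and z of tube_c in the frame of well_2 below 0.006 m))), for 0.05 s.
3. it has gone into that well, or else been brought to the third one (((horizontal distance between tube_a and well_3 below 0.005 m and z of tube_a in the frame of well_3 below 0.006 m) or (horizontal distance between tube_b and well_3 below 0.005 m and z of tube_b in the frame of well_3 below 0.006 m and contact force between tube_b and heater above 0.3 N) or (horizontal distance between tube_c and well_2 below 0.003 m and z of tube_c in the frame of well_2 below -0.012 m))), for 0.05 s.
4. it stands at the bottom of the narrowest well that takes it (((horizontal distance between tube_a and well_3 below 0.003 m and z of tube_a in the frame of well_3 below -0.047 m and angle between tube_a's own z axis and vertical below 0.06 rad) or (horizontal distance between tube_b and well_4 below 0.003 m and z of tube_b in the frame of well_4 below -0.047 m and angle between tube_b's own z axis and vertical below 0.06 rad) or (horizontal distance between tube_c and well_2 below 0.003 m and z of tube_c in the frame of well_2 below -0.047 m and angle between tube_c's own z axis and vertical below 0.06 rad))), for 0.2 s.
At the end, for the whole second after the job is handed in: The tube from the stand stands upright (within 0.06 rad), at rest, in the narrowest well that takes it, its underside within 3 mm of the well's axis and at least 47 mm below the block's top face (floor at 50 mm); the other two tubes stand upright in the rack ((((horizontal distance between tube_a and well_3 below 0.003 m and z of tube_a in the frame of well_3 below -0.047 m and angle between tube_a's own z axis and vertical below 0.06 rad) and linear speed of tube_a below 0.02 m/s and horizontal distance between each of tube_b, tube_c and rack below 0.1 m and height (world z) of each of tube_b, tube_c below 0.02 m and angle between each of tube_b, tube_c's own z axis and vertical below 0.2 rad) or ((horizontal distance between tube_b and well_4 below 0.003 m and z of tube_b in the frame of well_4 below -0.047 m and angle between tube_b's own z axis and vertical below 0.06 rad) and linear speed of tube_b below 0.02 m/s and horizontal distance between each of tube_a, tube_c and rack below 0.1 m and height (world z) of each of tube_a, tube_c below 0.02 m and angle between each of tube_a, tube_c's own z axis and vertical below 0.2 rad) or ((horizontal distance between tube_c and well_2 below 0.003 m and z of tube_c in the frame of well_2 below -0.047 m and angle between tube_c's own z axis and vertical below 0.06 rad) and linear speed of tube_c below 0.02 m/s and horizontal distance between each of tube_a, tube_b and rack below 0.1 m and height (world z) of each of tube_a, tube_b below 0.02 m and angle between each of tube_a, tube_b's own z axis and vertical below 0.2 rad))); the robot touches nothing.
It fails at once if a tube is pressed on, or dropped on, the heater with more than 20 N (contact force between any of tube_a, tube_b, tube_c and heater above 20 N).
It fails at once if a tube in the rack is lifted out or tipped over ((horizontal distance between tube_a and rack below 0.09 m and (height (world z) of tube_a between 0.03 and 0.08 m or angle between tube_a's own z axis and vertical above 0.3 rad)) or (horizontal distance between tube_b and rack below 0.09 m and (height (world z) of tube_b between 0.03 and 0.08 m or angle between tube_b's own z axis and vertical above 0.3 rad)) or (horizontal distance between tube_c and rack below 0.09 m and (height (world z) of tube_c between 0.03 and 0.08 m or angle between tube_c's own z axis and vertical above 0.3 rad))).
It fails at once if the hand-gel bottle, the swab pot or the glove box is moved by more than 20 mm (distance of any of pump_bottle, swab_pot, glove_box from where it was at the start of the episode above 0.02 m).
It also fails if it takes over 72 s, if anything falls off the work surface, if the arm or the gripper's body presses on something with over 40 N, if the wrist force passes 120 N, or if a joint passes its speed limit or range.

## Working session

There is one attempt and no reset: what is moved stays moved. The work goes in short steps, Python scripts to look and compute and a tool call to move; the robot and the scene stay as the last step left them, time stands still between calls to the robot, and variables do not carry over. Pictures are saved under pics/ and viewed, at most 10 in all, crops included, and the job is handed in when it is done.

Besides the shell and the picture viewer there is one more tool, called after ">>>" by a JSON object that holds its "method" and its "body". step_arm: Moves the arm, as the interface text tells. Its arguments: {"type":"object","properties":{"targets":{"type":"array"},"fingers":{"type":"number"},"newtons":{"type":"number"}},"required":["targets"]}

```bash
mkdir -p pics
cat > h.py <<'E'
import numpy as np, cv2
from plant import env, imaging
from scipy.spatial.transform import Rotation as R
def rot(m):
    o=np.array(m["orientation"],float)
    return o if o.shape==(3,3) else R.from_euler('xyz',o).as_matrix()
def rays(m,uv):
    uv=np.atleast_2d(np.array(uv,float)); d=np.c_[(uv[:,0]-m["cx"])/m["fx"],(uv[:,1]-m["cy"])/m["fy"]]
    s=d.copy()
    for _ in range(20): s=d/(1+m["k1"]*(s**2).sum(1,keepdims=True))
    return np.c_[s,np.ones(len(s))]
def onplane(m,uv,z):
    r=rays(m,uv)@rot(m).T; o=np.array(m["origin"]); return o+r*((z-o[2])/r[:,2])[:,None]
def cloud(m,depth):
    v,u=np.mgrid[:400,:640]; r=rays(m,np.c_[u.ravel(),v.ravel()])
    return (np.array(m["origin"])+(r*depth.reshape(-1,1))@rot(m).T).reshape(400,640,3)
E
python3 - <<'E'
from h import *
for n in("scene","top"):
    p,d=imaging.snapshot(n); np.savez(f"pics/{n}0",p=p,d=d)
    cv2.imwrite(f"pics/{n}0.png",p[:,:,::-1]); print(imaging.camera_model(n))
s=env.get_state();print(s)
E
```

```text
{'fx': 435.03291225425215, 'fy': 435.03291225425215, 'cx': 312.0618912300777, 'cy': 202.17580103331127, 'k1': -0.11665688770510402, 'origin': array([1203.44931238, -459.23574574, 1302.65000254]), 'orientation': array([-2.5794435 ,  0.00703286,  0.9021919 ])}
{'fx': 404.79806594458023, 'fy': 404.79806594458023, 'cx': 314.19147528272356, 'cy': 199.20402028380886, 'k1': -0.02255819579180951, 'origin': array([ 451.28917272,   -6.16404984, 1149.23528423]), 'orientation': array([-2.99122949,  0.02301777, -1.58453212])}
{'time': 0.1, 'joints': array([-1.14992386,  0.32173452, -0.07010187,  1.45153191,  0.02261124,
        1.37082144, -0.05693823]), 'dq': array([-0.00181364, -0.00164353,  0.0011651 , -0.0012637 , -0.00064166,
       -0.00124573, -0.00015009]), 'joint_torque': array([ 2.68180656e-04, -4.92569125e+01, -4.05537849e-01, -3.13399637e+01,
       -6.39991555e-02,  3.94773670e-02,  1.12851985e-04]), 'tool_pos': array([257.01392227, 596.49136649, 221.59094525]), 'orientation': array([-3.13988749e+00,  9.93029097e-05,  2.73482794e+00]), 'wrist_force': array([ 1.02186523,  0.28103324, -0.58041201]), 'wrist_torque': array([ 0.00492333, -0.01661056,  0.04436635]), 'finger_force': 0.0, 'opening': 87.43713329229352}
```

View pics/top0.png

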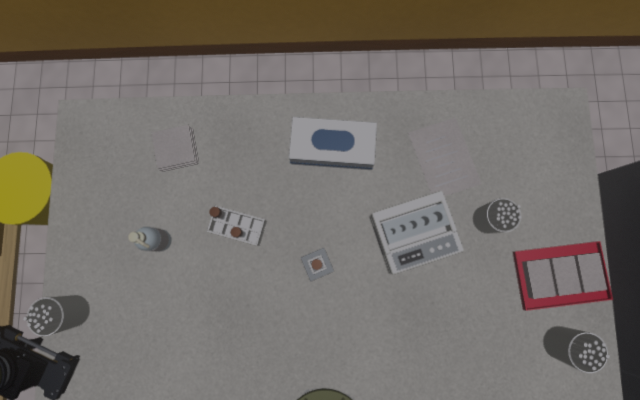

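View pics/scene0.png

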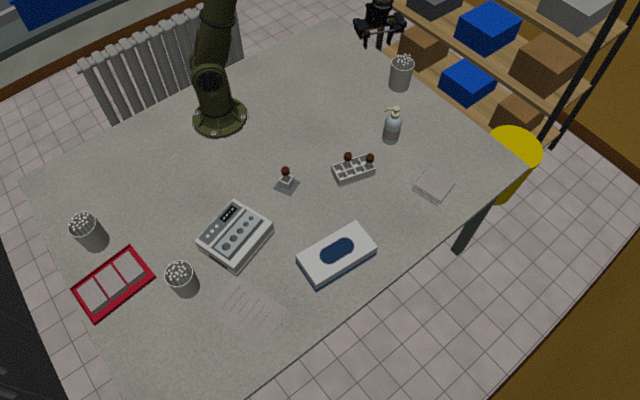

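The top view shows the lone cap at about (317,265). The rack caps are at (215,212) and (236,232). The heater is near (418,232), slightly yawed, with its small wells on the left. The scene view agrees: lone cap at (285,171), heater near (235,235).

Run:
```python
from h import *
B={"scene":((262,160,310,200),(190,195,280,275)),"top":((295,245,340,285),(365,185,470,278))}
ims=[]
for n in B:
    f=np.load(f"pics/{n}0.npz"); p,d=f["p"],f["d"]; m=imaging.camera_model(n); C=cloud(m,d)
    x0,y0,x1,y1=B[n][0]; q=p[y0:y1,x0:x1].astype(int)
    mask=((q[...,0]-q[...,2]>20)).astype(np.uint8)
    k,l,st,c=cv2.connectedComponentsWithStats(mask); 
    i=1+np.argmax(st[1:,4]); uv=c[i]+[x0,y0]; print(n,"cap",st[i],uv,onplane(m,uv,101),onplane(m,uv,89))
    cp=C[y0:y1,x0:x1][l==i]; t=cp[cp[:,2]>96]; print("cap cloud top",t.mean(0),len(t),t.min(0),t.max(0))
    x0,y0,x1,y1=B[n][1]; c=C[y0:y1,x0:x1]; z=c[...,2]; 
    print("heater z pct",np.percentile(z,[50,70,80,90,95,99]))
    for lo,hi in((75,84),(86,94),(70,97)):
        mk=((z>lo)&(z<hi)); P=c[mk][:,:2].astype(np.float32); print(lo,hi,len(P),cv2.minAreaRect(P))
    ims.append(cv2.resize(p[y0:y1,x0:x1,::-1],(400,400) if n=="scene" else (400,400),interpolation=cv2.INTER_CUBIC))
cv2.imwrite("pics/crop.png",cv2.convertScaleAbs(np.hstack(ims),alpha=1.3))
```

```text
scene cap [19  6  8  9 50] [284.78 169.84] [[442.96933981  11.47418611 101.        ]] [[435.37498234  16.17482204  89.        ]]
cap cloud top [442.9074197   12.90960459 101.78606264] 43 [4.24987202e+02 2.81369327e-01 9.63073461e+01] [456.37295421  24.95986805 106.94603223]
heater z pct [ 8.24573208 77.41699848 80.70880437 87.59353641 91.58327268 95.79681128]
75 84 1539 ((531.9798583984375, -289.81256103515625), (172.55409240722656, 279.39990234375), 15.073627471923828)
86 94 673 ((542.1600952148438, -293.65631103515625), (148.55274963378906, 272.5130615234375), 15.596040725708008)
70 97 2712 ((533.7651977539062, -294.4471435546875), (173.48365783691406, 287.54437255859375), 15.798576354980469)
top cap [17 14 10 11 80] [316.4375 264.0875] [[442.46142063  12.34262718 101.        ]] [[442.36036218  12.55448813  89.        ]]
cap cloud top [442.73592941  12.08807344 114.51482029] 80 [430.03216585  -6.16404984  96.80734082] [ 455.37901517   23.74679453 1149.23528423]
heater z pct [29.43719078 78.04811893 80.45958153 88.80109471 91.11095198 93.89977017]
75 84 2640 ((522.49267578125, -254.31356811523438), (169.7795867919922, 198.91680908203125), 17.555133819580078)
86 94 1097 ((549.3139038085938, -251.97705078125), (66.00348663330078, 177.87820434570312), 17.337688446044922)
70 97 4123 ((522.4869384765625, -254.2249755859375), (169.93405151367188, 199.13677978515625), 17.501331329345703)
```

View pics/crop.png

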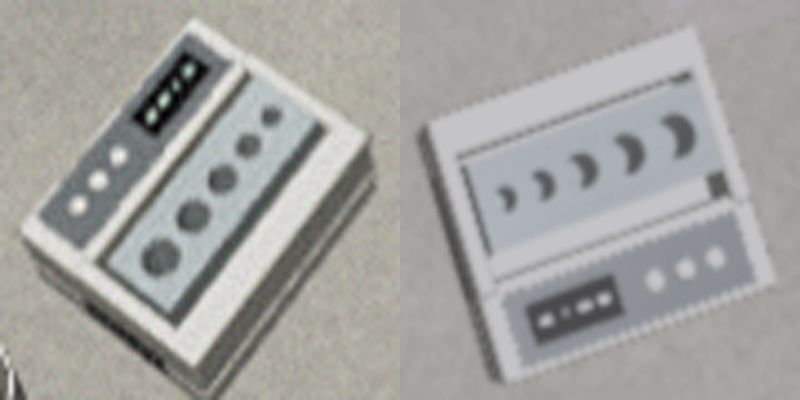

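The crop shows full dark well discs in the scene view and crescents in the top view. Next I'll measure the wells from the discs and cross-check them against the housing fit.

Run:
```python
from h import *
L=np.array([[22,65],[22,38.5],[22,9],[22,-23.5],[22,-59]])
yaw=np.radians(17.5); Rz=np.array([[np.cos(yaw),-np.sin(yaw)],[np.sin(yaw),np.cos(yaw)]])
print("top-housing wells",(L@Rz.T+[522.5,-254.25]).round(1).tolist())
def proj(m,P):
    q=(np.atleast_2d(P)-m["origin"])@rot(m); s=q[:,:2]/q[:,2:]; s=s*(1+m["k1"]*(s**2).sum(1,keepdims=True)); return s*[m["fx"],m["fy"]]+[m["cx"],m["cy"]]
W=np.c_[L@Rz.T+[522.5,-254.25],np.full(5,90)]
n="scene"; m=imaging.camera_model(n); f=np.load("pics/scene0.npz"); g=cv2.cvtColor(f["p"],cv2.COLOR_RGB2GRAY)
uv=proj(m,W); print(uv.round(1).tolist())
S=8; got=[]
for (u,v) in uv:
    # darkness-weighted centroid: fraction between block grey and well grey
    u0,v0=int(round(u)),int(round(v)); r=7; w=g[v0-r:v0+r+1,u0-r:u0+r+1]
    big=cv2.resize(w,None,fx=S,fy=S,interpolation=cv2.INTER_CUBIC); 
    th,bw=cv2.threshold(big,0,255,cv2.THRESH_BINARY_INV+cv2.THRESH_OTSU)
    k,l,st,c=cv2.connectedComponentsWithStats(bw); i=l[l.shape[0]//2,l.shape[1]//2] or 1+np.argmax(st[1:,4])
    cc=(c[i]+.5)/S-.5+[u0-r,v0-r]; got.append(cc); print(cc.round(2),st[i]/S,onplane(m,cc,90)[0].round(1))
G=onplane(m,np.array(got),90)[:,:2]
# rigid fit
for idx in ([0,1,2,3,4],[1,2,3]):
    a=L[idx]-L[idx].mean(0); b=G[idx]-G[idx].mean(0); U,_,Vt=np.linalg.svd(a.T@b); Q=(U@Vt).T
    t=G[idx].mean(0)-Q@L[idx].mean(0); print("fit",np.degrees(np.arctan2(Q[1,0],Q[0,0])),t,(G-(L@Q.T+t)).round(1).tolist())
```

```text
top-housing wells [[523.9, -185.6], [531.9, -210.9], [540.8, -239.1], [550.5, -270.0], [561.2, -303.9]]
[[250.8, 218.4], [245.6, 224.3], [239.9, 231.1], [233.4, 238.6], [226.2, 246.9]]
[250.52 217.86] [  4.75    5.25    4.75    4.25  128.375] [ 521.7 -185.1   90. ]
[245.37 223.75] [  4.      4.875   5.75    5.    179.   ] [ 529.5 -210.4   90. ]
[239.52 230.45] [  3.625   4.      6.875   5.875 253.125] [ 538.3 -238.7   90. ]
[232.95 237.9 ] [  3.5    3.     8.     6.75 332.  ] [ 547.7 -269.8   90. ]
[225.59 246.15] [  2.625   2.75    9.      7.875 425.   ] [ 557.8 -303.8   90. ]
fit 16.92838261740114 [ 519.70730625 -253.70063633] [[-0.1, 0.0], [-0.0, 0.1], [0.2, -0.0], [0.1, -0.0], [-0.1, -0.1]]
fit 17.014516823079592 [ 519.81086514 -253.71089292] [[-0.1, 0.0], [-0.1, 0.1], [0.1, -0.0], [-0.0, -0.0], [-0.3, -0.1]]
```

Units first: shifts go in shares of 0.8 m and turns go in shares of 90 degrees. So -0.24 m / 0.8 = -0.3, 0.185 m / 0.8 = 0.2313, -9.8 degrees / 90 = -0.1089.

>>> {"method": "step_arm", "body": {"targets": [[[0.0463, -0.06, 0, 0, 0, -0.1089], [0.0925, -0.12, 0, 0, 0, -0.2178], [0.1388, -0.18, 0, 0, 0, -0.3267], [0.185, -0.24, 0, 0, 0, -0.4356], [0.2313, -0.3, 0, 0, 0, -0.5444]]], "fingers": 1}}

```text
time: 0.72
tool_pos: [443.0, 355.1, 222.3]
orientation: [-3.141, 0.0, 1.874]
wrist_force: [0.7, -0.0, -0.1]
opening: 87.3
finger_force: 0.0
```

>>> {"method": "step_arm", "body": {"targets": [[[0, -0.075, 0, 0, 0, 0], [0, -0.15, 0, 0, 0, 0], [0, -0.225, 0, 0, 0, 0], [0, -0.3, 0, 0, 0, 0], [0, -0.3688, 0, 0, 0, 0]]]}}

```text
time: 1.35
tool_pos: [441.7, 59.7, 222.4]
orientation: [3.141, -0.0, 1.879]
wrist_force: [0.8, -0.7, 0.4]
opening: 87.2
finger_force: 0.0
```

Scaled: -0.05 m / 0.8 = -0.0625, -0.03 m / 0.8 = -0.0375.

>>> {"method": "step_arm", "body": {"targets": [[[0, -0.0375, 0, 0, 0, 0], [0, -0.0625, 0, 0, 0, 0], [0, -0.0625, 0, 0, 0, 0], [0, -0.0625, 0, 0, 0, 0]]]}}

```text
time: 1.85
tool_pos: [442.1, 13.1, 222.4]
orientation: [-3.141, -0.0, 1.881]
wrist_force: [0.0, -0.3, 0.7]
opening: 86.7
finger_force: 0.0
```

Scaled: -0.152 m / 0.8 = -0.19, -0.0005 m / 0.8 = -0.0006.

>>> {"method": "step_arm", "body": {"targets": [[[0, -0.0006, -0.05, 0, 0, 0], [0, -0.0006, -0.1063, 0, 0, 0], [0, -0.0006, -0.15, 0, 0, 0], [0, -0.0006, -0.1813, 0, 0, 0], [0, -0.0006, -0.19, 0, 0, 0]]]}}

```text
time: 2.48
tool_pos: [440.9, 12.4, 69.0]
orientation: [-3.138, -0.0, 1.882]
wrist_force: [-0.3, -0.3, 1.0]
opening: 87.0
finger_force: 0.0
```

>>> {"method": "step_arm", "body": {"targets": [[[0, 0, 0, 0, 0, 0], [0, 0, 0, 0, 0, 0], [0, 0, 0, 0, 0, 0], [0, 0, 0, 0, 0, 0], [0, 0, 0, 0, 0, 0]]], "fingers": 0, "newtons": 20}}

```text
time: 3.1
tool_pos: [442.4, 11.5, 70.8]
orientation: [3.141, -0.0, 1.88]
wrist_force: [0.1, -0.3, 0.6]
opening: 44.7
finger_force: 0.0
```

>>> {"method": "step_arm", "body": {"targets": [[[0, 0, 0, 0, 0, 0], [0, 0, 0, 0, 0, 0], [0, 0, 0, 0, 0, 0]]]}}

```text
time: 3.48
tool_pos: [442.2, 11.5, 70.6]
orientation: [3.142, 0.0, 1.88]
wrist_force: [-0.4, 0.1, -0.1]
opening: 27.3
finger_force: 20.0
```

Scaled: 0.13 m / 0.8 = 0.1625, 0.06 m / 0.8 = 0.075.

>>> {"method": "step_arm", "body": {"targets": [[[0, 0, 0.025, 0, 0, 0], [0, 0, 0.075, 0, 0, 0], [0, 0, 0.1375, 0, 0, 0], [0, 0, 0.1625, 0, 0, 0], [0, 0, 0.1625, 0, 0, 0]]]}}

```text
time: 4.1
tool_pos: [443.3, 11.7, 201.9]
orientation: [3.138, -0.0, 1.88]
wrist_force: [-1.5, -0.0, -0.2]
opening: 26.9
finger_force: 20.0
```

Scaled: -0.197 m / 0.8 = -0.2463, -0.18 m / 0.8 = -0.225.

>>> {"method": "step_arm", "body": {"targets": [[[0.0188, -0.0463, 0, 0, 0, 0], [0.0438, -0.1063, 0, 0, 0, 0], [0.0688, -0.1688, 0, 0, 0, 0], [0.0913, -0.225, 0, 0, 0, 0], [0.1, -0.2463, 0, 0, 0, 0]]]}}

```text
time: 4.72
tool_pos: [521.3, -189.0, 198.7]
orientation: [-3.138, 0.001, 1.875]
wrist_force: [0.4, 1.1, -1.0]
opening: 27.3
finger_force: 20.0
```

Scaled: -0.025 m / 0.8 = -0.0313, -0.015 m / 0.8 = -0.0188.

>>> {"method": "step_arm", "body": {"targets": [[[0, 0, -0.0188, 0, 0, 0], [0, 0, -0.0313, 0, 0, 0], [0, 0, -0.0313, 0, 0, 0], [0, 0, -0.0313, 0, 0, 0]]]}}

```text
time: 5.22
tool_pos: [522.3, -184.6, 175.6]
orientation: [3.141, -0.0, 1.881]
wrist_force: [0.3, -0.2, 0.8]
opening: 27.3
finger_force: 20.0
```

Run:
```python
from h import *
ims=[]
for n,b in(("scene",(200,150,300,250)),("top",(365,170,465,270))):
    p,d=imaging.snapshot(n); np.savez(f"pics/{n}1",p=p,d=d); x0,y0,x1,y1=b
    ims.append(cv2.resize(p[y0:y1,x0:x1,::-1],(400,400),interpolation=cv2.INTER_CUBIC))
cv2.imwrite("pics/c1.png",cv2.convertScaleAbs(np.hstack(ims),alpha=1.3)); print(env.get_state()["tool_pos"])
```

```text
[ 522.53567366 -185.05665111  176.0802686 ]
```

View pics/c1.png

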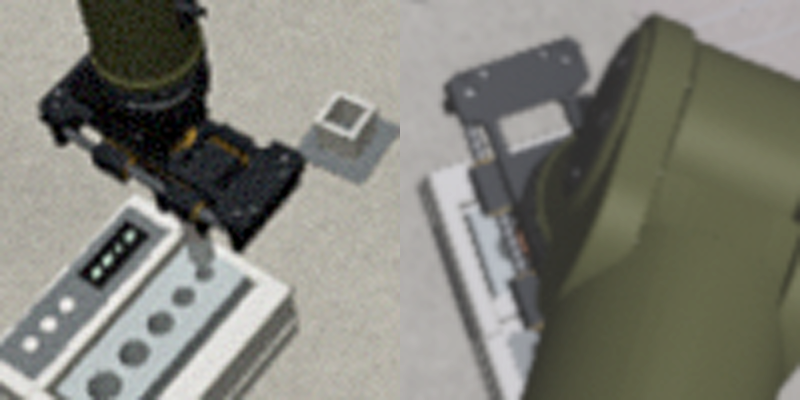

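The scene view shows the tube's foot directly over well 1, at about (250,217). The top view is hidden by the arm. I'll lower it gently onto the well.

Scaled: -0.018 m / 0.8 = -0.0225, -0.015 m / 0.8 = -0.0188.

>>> {"method": "step_arm", "body": {"targets": [[[0, 0, -0.01, 0, 0, 0], [0, 0, -0.0188, 0, 0, 0], [0, 0, -0.0225, 0, 0, 0], [0, 0, -0.0225, 0, 0, 0]]]}}

```text
time: 5.82
tool_pos: [522.0, -185.5, 157.2]
orientation: [-3.141, -0.0, 1.879]
wrist_force: [0.7, 0.1, -0.2]
opening: 27.0
finger_force: 20.0
```

Scaled: -0.002 m / 0.8 = -0.0025, -0.0015 m / 0.8 = -0.0019.

>>> {"method": "step_arm", "body": {"targets": [[[0, 0, -0.0006, 0, 0, 0], [0, 0, -0.0013, 0, 0, 0], [0, 0, -0.0019, 0, 0, 0], [0, 0, -0.0025, 0, 0, 0], [0, 0, -0.0025, 0, 0, 0]]]}}

```text
time: 6.45
tool_pos: [522.3, -185.6, 155.7]
orientation: [3.141, 0.0, 1.88]
wrist_force: [0.1, 0.1, -0.0]
opening: 27.3
finger_force: 20.0
```

Scaled: -0.001 m / 0.8 = -0.0013, -0.0005 m / 0.8 = -0.0006.

>>> {"method": "step_arm", "body": {"targets": [[[0, 0, -0.0006, 0, 0, 0], [0, 0, -0.0013, 0, 0, 0], [0, 0, -0.0013, 0, 0, 0]]]}}

```text
time: 6.82
tool_pos: [522.6, -186.0, 155.5]
orientation: [3.141, 0.001, 1.879]
wrist_force: [-0.9, -0.5, 5.6]
opening: 27.1
finger_force: 20.0
```

>>> {"method": "step_arm", "body": {"targets": [[[0, 0, 0, 0, 0, 0], [0, 0, 0, 0, 0, 0], [0, 0, 0, 0, 0, 0]]]}}

```text
time: 7.2
tool_pos: [522.7, -186.0, 155.5]
orientation: [3.14, 0.001, 1.879]
wrist_force: [-1.3, -0.0, 6.1]
opening: 27.4
finger_force: 20.0
```

Run:
```python
from h import *
p,d=imaging.snapshot("scene"); np.savez("pics/scene2",p=p)
s=env.get_state(); print(s["tool_pos"],s["wrist_force"])
cv2.imwrite("pics/c2.png",cv2.convertScaleAbs(cv2.resize(p[190:260,210:280,::-1],(560,560),interpolation=cv2.INTER_CUBIC),alpha=1.4))
```

```text
[ 522.61283881 -185.99455691  155.47782687] [-0.97044341 -0.720095    5.45946557]
```

View pics/c2.png

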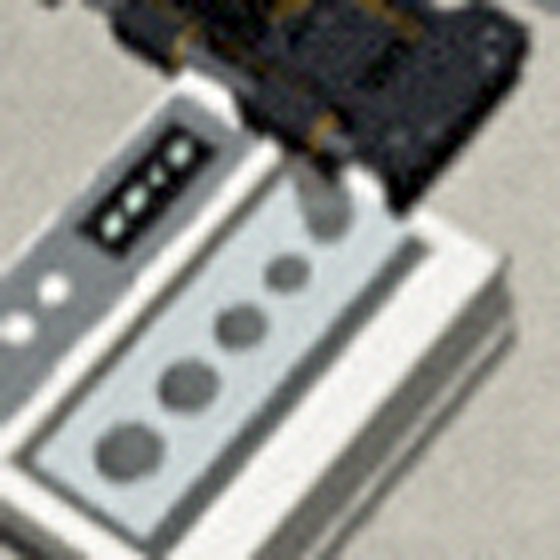

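The tube's foot rests on well 1 at about (250.4,217.5), matching the well centre to within about 1 mm. Its width is about that of well 3's mouth, and it is held up with roughly 6 N. Moving on to well 2.

Scaled: -0.0253 m / 0.8 = -0.0316, -0.0125 m / 0.8 = -0.0156.

>>> {"method": "step_arm", "body": {"targets": [[[0, 0, 0.0075, 0, 0, 0], [0.005, -0.0156, 0.0075, 0, 0, 0], [0.0098, -0.0316, 0.0075, 0, 0, 0], [0.0098, -0.0316, 0.0075, 0, 0, 0], [0.0098, -0.0316, 0.0038, 0, 0, 0]]]}}

```text
time: 7.88
tool_pos: [530.0, -211.1, 157.3]
orientation: [-3.141, -0.0, 1.879]
wrist_force: [0.3, -1.0, -0.3]
opening: 27.3
finger_force: 20.0
```

Scaled: -0.0025 m / 0.8 = -0.0031, -0.002 m / 0.8 = -0.0025.

>>> {"method": "step_arm", "body": {"targets": [[[0, 0, -0.0013, 0, 0, 0], [0, 0, -0.0019, 0, 0, 0], [0, 0, -0.0025, 0, 0, 0], [0, 0, -0.0031, 0, 0, 0], [0, 0, -0.0031, 0, 0, 0]]]}}

```text
time: 8.5
tool_pos: [530.3, -210.9, 155.5]
orientation: [3.141, 0.0, 1.88]
wrist_force: [-0.4, -1.2, 2.5]
opening: 27.5
finger_force: 20.0
```

Scaled: -0.0005 m / 0.8 = -0.0006.

>>> {"method": "step_arm", "body": {"targets": [[[0, 0, -0.0006, 0, 0, 0], [0, 0, -0.0006, 0, 0, 0], [0, 0, -0.0006, 0, 0, 0]]]}}

```text
time: 8.88
tool_pos: [530.5, -211.3, 155.4]
orientation: [3.14, 0.001, 1.879]
wrist_force: [-1.1, -0.3, 5.9]
opening: 27.2
finger_force: 20.0
```

Scaled: -0.0015 m / 0.8 = -0.0019.

>>> {"method": "step_arm", "body": {"targets": [[[0.0019, 0, 0, 0, 0, 0], [0.0019, 0.0019, 0, 0, 0, 0], [-0.0019, 0.0019, 0, 0, 0, 0]]]}}

```text
time: 9.25
tool_pos: [529.4, -210.0, 155.6]
orientation: [3.14, 0.002, 1.879]
wrist_force: [0.8, -0.3, 4.2]
opening: 26.9
finger_force: 20.0
```

Scaled: -0.003 m / 0.8 = -0.0038, -0.0015 m / 0.8 = -0.0019.

>>> {"method": "step_arm", "body": {"targets": [[[0, -0.0019, 0, 0, 0, 0], [0, -0.0038, 0, 0, 0, 0], [0.0019, -0.0038, 0, 0, 0, 0]]]}}

```text
time: 9.62
tool_pos: [530.6, -212.3, 155.3]
orientation: [3.14, 0.0, 1.88]
wrist_force: [0.1, 0.3, 7.5]
opening: 27.5
finger_force: 20.0
```

Scaled: 0.0015 m / 0.8 = 0.0019.

>>> {"method": "step_arm", "body": {"targets": [[[0.0019, 0, 0, 0, 0, 0], [0, 0.0019, 0, 0, 0, 0], [0, 0.0019, 0, 0, 0, 0]]]}}

```text
time: 10.0
tool_pos: [530.4, -211.2, 155.3]
orientation: [3.141, 0.001, 1.88]
wrist_force: [-0.3, -0.3, 6.9]
opening: 27.3
finger_force: 20.0
```

It doesn't enter well 2, so on to well 3.

Scaled: -0.0282 m / 0.8 = -0.0353, -0.014 m / 0.8 = -0.0175.

>>> {"method": "step_arm", "body": {"targets": [[[0, 0, 0.0075, 0, 0, 0], [0.005, -0.0175, 0.0075, 0, 0, 0], [0.0109, -0.0353, 0.0075, 0, 0, 0], [0.0109, -0.0353, 0.0075, 0, 0, 0], [0.0109, -0.0353, 0.0038, 0, 0, 0]]]}}

```text
time: 10.62
tool_pos: [538.6, -239.3, 157.2]
orientation: [-3.141, -0.0, 1.879]
wrist_force: [-0.1, 0.4, -0.2]
opening: 27.2
finger_force: 20.0
```

Scaled: -0.0028 m / 0.8 = -0.0035, -0.0025 m / 0.8 = -0.0031.

>>> {"method": "step_arm", "body": {"targets": [[[0, 0, -0.0013, 0, 0, 0], [0, 0, -0.0019, 0, 0, 0], [0, 0, -0.0025, 0, 0, 0], [0, 0, -0.0031, 0, 0, 0], [0, 0, -0.0035, 0, 0, 0]]]}}

```text
time: 11.25
tool_pos: [539.0, -239.2, 155.3]
orientation: [3.141, 0.0, 1.88]
wrist_force: [0.2, -0.2, 2.4]
opening: 27.6
finger_force: 20.0
```

>>> {"method": "step_arm", "body": {"targets": [[[0, 0, 0, 0, 0, 0], [0, 0, 0, 0, 0, 0]]]}}

```text
time: 11.5
tool_pos: [539.0, -239.2, 155.2]
orientation: [3.141, 0.001, 1.88]
wrist_force: [0.5, 0.6, 2.8]
opening: 27.2
finger_force: 20.0
```

Run:
```python
from h import *
p,d=imaging.snapshot("scene"); np.savez("pics/scene3",p=p)
s=env.get_state(); print(s["tool_pos"],s["wrist_force"])
o=np.load("pics/scene0.npz")["p"]
f=lambda q:cv2.resize(q[205:255,212:262,::-1],(400,400),interpolation=cv2.INTER_CUBIC)
cv2.imwrite("pics/c3.png",cv2.convertScaleAbs(np.hstack([f(o),f(p)]),alpha=1.4))
```

```text
[ 539.01593729 -239.22477435  155.20670008] [-0.38602632 -0.2032513   4.00598262]
```

View pics/c3.png

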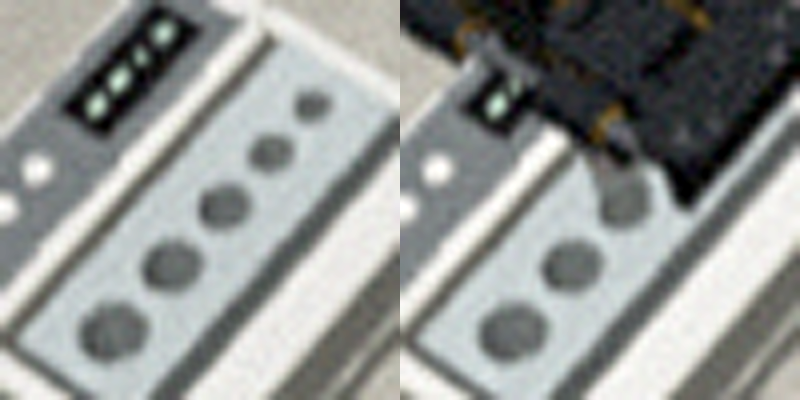

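The foot sits nearly centred on well 3, at about (626,205) against (624,207) in the crop. I'll search gently around it under light contact.

Scaled: -0.001 m / 0.8 = -0.0013, -0.0003 m / 0.8 = -0.0004.

>>> {"method": "step_arm", "body": {"targets": [[[-0.0013, 0, -0.0004, 0, 0, 0], [-0.0013, 0, -0.0004, 0, 0, 0], [-0.0013, 0, -0.0004, 0, 0, 0]]]}}

```text
time: 11.92
tool_pos: [538.6, -239.1, 155.1]
orientation: [3.14, 0.001, 1.88]
wrist_force: [0.4, -0.4, 5.6]
opening: 27.3
finger_force: 20.0
```

>>> {"method": "step_arm", "body": {"targets": [[[0.0013, 0.0013, 0, 0, 0, 0], [0.0013, 0.0013, 0, 0, 0, 0], [0.0013, 0.0013, 0, 0, 0, 0]]]}}

```text
time: 12.3
tool_pos: [538.9, -238.7, 155.1]
orientation: [3.141, 0.001, 1.879]
wrist_force: [0.1, -0.6, 5.7]
opening: 27.1
finger_force: 20.0
```

Scaled: -0.001 m / 0.8 = -0.0013.

>>> {"method": "step_arm", "body": {"targets": [[[0.0013, -0.0013, 0, 0, 0, 0], [0.0013, -0.0013, 0, 0, 0, 0], [0.0013, -0.0013, 0, 0, 0, 0]]]}}

```text
time: 12.68
tool_pos: [539.5, -239.5, 155.0]
orientation: [-3.141, 0.0, 1.879]
wrist_force: [-1.3, 0.0, 6.5]
opening: 27.3
finger_force: 20.0
```

Scaled: -0.001 m / 0.8 = -0.0013.

>>> {"method": "step_arm", "body": {"targets": [[[-0.0013, -0.0013, 0, 0, 0, 0], [-0.0013, -0.0013, 0, 0, 0, 0], [-0.0013, -0.0013, 0, 0, 0, 0]]]}}

```text
time: 13.05
tool_pos: [539.1, -240.0, 155.0]
orientation: [3.141, 0.0, 1.88]
wrist_force: [-0.3, -0.1, 5.7]
opening: 27.0
finger_force: 20.0
```

Run:
```python
from h import *
g=lambda k:cv2.cvtColor(np.load(f"pics/scene{k}.npz")["p"],cv2.COLOR_RGB2GRAY).astype(float)
np.set_printoptions(linewidth=200)
print("s0 wells rows"); 
for v,u in((218,250),(224,245),(230,240),(238,233),(246,226)): print(g(0)[v-1:v+2,u-9:u+10].mean(0).round().astype(int))
print("s2 tube")
for v in range(209,222): print(v,g(2)[v,240:262].astype(int))
print("s3 tube")
for v in range(222,236): print(v,g(3)[v,229:251].astype(int))
```

```text
s0 wells rows
[142 146 147 146 147 149 149 132  81  73  78  90 124 148 148 145 144 146 146]
[145 146 142 146 147 148 137  95  69  73  80  82 109 147 147 145 143 147 147]
[141 144 143 144 145 131  68  68  74  75  74  84 118 145 145 144 143 145 147]
[142 143 141 145 147 121  65  61  74  75  77  76  82 122 145 142 142 146 145]
[144 142 145 146 125  77  61  71  75  82  77  73  76 110 146 143 146 144 145]
s2 tube
209 [115 155 176 175 143  71  46  45  37  17   7  18  44  45  36  23  23  25  18  34  30  35]
210 [154 175 177 154 116  75  72  75  51  20   8   8  33  68  86  55  35  29  20  31  25  30]
211 [175 170 154 111  75  84  85  79  76  53  15  20  66 122 149 116  87  38  17  17  24   4]
212 [176 158 117  72  84 118 108  79  78  72  51  34  76 140 181 171 139  77  17   0  21   5]
213 [162 121  75  80 113 143 130  77  78  77  71  63  84 125 171 176 173 126  32   0   6   0]
214 [130  78  76 114 145 157 141 101  83  86  85  80  81 100 151 163 177 148  51   0   0   4]
215 [ 79  73 105 144 151 149 144 112  94  95  90  89  85  98 138 153 159 145  59   4   4  54]
216 [ 72  99 135 155 151 152 1
[... 1157 characters left out ...]
4  71  83 121 150  95  23   0   0  27  68]
229 [ 93 134 148 149 144 149 149 126  81  76  75  77  72  76 120 153 122  36   0  13  60 120]
230 [137 150 150 147 142 147 151 131  69  69  76  78  71  76 117 152 139  78  31  45 108 149]
231 [148 150 142 146 149 147 143 126  66  73  78  73  75  80 118 148 147 127 101  98 130 123]
232 [151 147 144 148 153 150 149 136  80  66  75  75  83 109 141 151 144 152 148 135 120  82]
233 [145 148 151 145 149 150 153 148 123 104  98 104 120 131 148 149 148 154 148 127  84  66]
234 [145 149 146 136 137 133 145 157 154 139 141 139 150 148 146 149 148 151 130  89  65  63]
235 [152 142 118 100  97  93 110 129 151 150 150 145 151 146 146 150 145 129  95  63  68  77]
```

Scaled: 0.001 m / 0.8 = 0.0013.

>>> {"method": "step_arm", "body": {"targets": [[[0.0013, 0, 0, 0, 0, 0], [0.0013, 0, 0, 0, 0, 0], [0.0013, 0, 0, 0, 0, 0]]]}}

```text
time: 13.42
tool_pos: [539.6, -240.2, 154.9]
orientation: [3.142, 0.0, 1.88]
wrist_force: [-0.9, -1.1, 6.3]
opening: 27.2
finger_force: 20.0
```

Scaled: 0.001 m / 0.8 = 0.0013.

>>> {"method": "step_arm", "body": {"targets": [[[0.0013, 0, 0, 0, 0, 0], [0.0013, 0, 0, 0, 0, 0], [0.0013, 0, 0, 0, 0, 0]]]}}

```text
time: 13.8
tool_pos: [540.1, -240.4, 154.8]
orientation: [-3.141, -0.0, 1.879]
wrist_force: [-1.7, -0.2, 5.8]
opening: 27.3
finger_force: 20.0
```

Scaled: 0.001 m / 0.8 = 0.0013.

>>> {"method": "step_arm", "body": {"targets": [[[0, 0.0013, 0, 0, 0, 0], [0, 0.0013, 0, 0, 0, 0], [0, 0.0013, 0, 0, 0, 0]]]}}

```text
time: 14.18
tool_pos: [539.9, -239.8, 154.8]
orientation: [-3.14, 0.0, 1.879]
wrist_force: [-2.5, -1.0, 6.4]
opening: 27.3
finger_force: 20.0
```

Scaled: 0.001 m / 0.8 = 0.0013, 0.0002 m / 0.8 = 0.0003.

>>> {"method": "step_arm", "body": {"targets": [[[0.0013, 0, 0.0003, 0, 0, 0], [0.0013, 0, 0.0003, 0, 0, 0], [0.0013, 0, 0.0003, 0, 0, 0]]]}}

```text
time: 14.55
tool_pos: [540.5, -239.8, 154.8]
orientation: [-3.139, -0.0, 1.879]
wrist_force: [-1.9, -0.5, 5.9]
opening: 27.2
finger_force: 20.0
```

Scaled: -0.001 m / 0.8 = -0.0013.

>>> {"method": "step_arm", "body": {"targets": [[[0.0013, -0.0013, 0, 0, 0, 0], [0.0013, -0.0013, 0, 0, 0, 0], [0.0013, -0.0013, 0, 0, 0, 0]]]}}

```text
time: 14.92
tool_pos: [542.2, -239.8, 154.0]
orientation: [-3.14, -0.001, 1.88]
wrist_force: [-0.4, 0.1, 0.2]
opening: 27.4
finger_force: 20.0
```

Run:
```python
from h import *
p,d=imaging.snapshot("scene"); np.savez("pics/scene4",p=p)
s=env.get_state(); print(s["tool_pos"],s["wrist_force"],s["wrist_torque"])
g=cv2.cvtColor(p,cv2.COLOR_RGB2GRAY).astype(int)
o=cv2.cvtColor(np.load("pics/scene0.npz")["p"],cv2.COLOR_RGB2GRAY).astype(int)
np.set_printoptions(linewidth=200)
for v in range(224,237): print(v,g[v,232:248],"|",o[v,232:248])
```

```text
[ 542.31868807 -239.80126059  154.09951424] [ 0.09977098 -0.42628111 -0.09926697] [-0.12357436  0.14757811 -0.02304586]
224 [83 81 92 47 22 28 13  7 42 54 43 26 24 23 34 40] | [ 77  68 104 134 144 146 145 145 149 151 135  84  64  69  78  81]
225 [ 73 106 134  90  59  48  48   2  19  31  49  48  29  25  26  38] | [ 64  97 140 145 146 147 141 146 147 148 137  97  73  74  81  92]
226 [ 94 134 148 116  80  76  67  28  25  56  75 104  54  15  13  27] | [ 96 128 146 144 145 143 149 145 143 148 143 128 115  99 112 127]
227 [131 150 151 131  83  81  80  71  64  73 104 135 108  55   7   5] | [124 147 147 144 141 146 143 132 129 132 139 147 144 137 140 145]
228 [148 151 153 144 101  79  77  81  79  76  82 124 148 110  25   2] | [143 146 142 141 146 128 116  99  90  93 116 142 146 146 145 152]
229 [150 145 151 150 120  80  75  80  72  67  72 113 156 143  38   9] | [144 143 143 148 141  87  73  77  75  73  90 124 148 145 145 142]
230 [147 147 145 149 123  73  77  80  81  74  69 102 153 142  58  10] | [145 142 147 143 128  64  64  73  73  72  78 113 145 147 145 142]
231 [146 147 151 145 125  68  75  75  74  70  78 119 150 146 105  36] | [144 145 143 143 124  54  67  73  78  78  83 118 141 143 142 144]
232 [145 152 153 150 137  93  73  76  73  79 103 139 148 149 142 108] | [146 142 146 147 134  78  66  73  73  75 102 132 145 143 143 144]
233 [151 151 149 153 148 121  99  99  97 112 135 146 148 148 158 144] | [147 148 143 146 148 120  98  94 101 117 131 144 142 147 147 147]
234 [135 137 128 147 152 153 139 135 135 148 151 148 150 150 147 130] | [130 133 127 138 148 147 134 136 132 142 143 144 147 146 144 130]
235 [100  96  96 112 137 153 150 147 150 147 149 149 153 144 130  92] | [ 97  95  92 114 127 147 149 148 144 147 142 142 146 147 121  84]
236 [ 73  79  76  81  94 130 149 147 146 147 147 145 147 136  94  71] | [ 70  79  75  76  94 131 146 143 143 143 140 144 149 131  90  64]
```

It has dropped and the contact force is gone, so the foot is entering well 3. I'll lower it carefully.

Scaled: -0.002 m / 0.8 = -0.0025, -0.0015 m / 0.8 = -0.0019.

>>> {"method": "step_arm", "body": {"targets": [[[0, 0, -0.0006, 0, 0, 0], [0, 0, -0.0013, 0, 0, 0], [0, 0, -0.0019, 0, 0, 0], [0, 0, -0.0025, 0, 0, 0]]]}}

```text
time: 15.48
tool_pos: [542.9, -240.6, 153.6]
orientation: [3.141, 0.001, 1.879]
wrist_force: [-2.5, -1.3, 7.4]
opening: 27.4
finger_force: 20.0
```

Scaled: -0.0006 m / 0.8 = -0.0008, -0.0003 m / 0.8 = -0.0004.

>>> {"method": "step_arm", "body": {"targets": [[[-0.0008, -0.0004, 0, 0, 0, 0], [-0.0008, -0.0004, 0, 0, 0, 0]]]}}

```text
time: 15.72
tool_pos: [542.5, -240.7, 153.4]
orientation: [3.14, 0.001, 1.879]
wrist_force: [-0.9, 0.7, 6.0]
opening: 27.2
finger_force: 20.0
```

Scaled: -0.0006 m / 0.8 = -0.0008, -0.0003 m / 0.8 = -0.0004.

>>> {"method": "step_arm", "body": {"targets": [[[-0.0008, -0.0004, 0, 0, 0, 0], [-0.0008, -0.0004, 0, 0, 0, 0]]]}}

```text
time: 15.98
tool_pos: [542.2, -240.7, 153.3]
orientation: [3.14, 0.001, 1.88]
wrist_force: [-0.5, 0.2, 5.1]
opening: 27.3
finger_force: 20.0
```

>>> {"method": "step_arm", "body": {"targets": [[[-0.0008, 0, 0, 0, 0, 0], [-0.0008, 0, 0, 0, 0, 0]]]}}

```text
time: 16.23
tool_pos: [541.0, -240.3, 152.4]
orientation: [3.141, -0.0, 1.88]
wrist_force: [-0.4, -0.1, 0.2]
opening: 27.3
finger_force: 20.0
```

Scaled: 0.0006 m / 0.8 = 0.0008.

>>> {"method": "step_arm", "body": {"targets": [[[0, 0.0008, 0, 0, 0, 0], [0, 0.0008, 0, 0, 0, 0]]]}}

```text
time: 16.48
tool_pos: [540.6, -239.8, 152.1]
orientation: [-3.141, -0.0, 1.88]
wrist_force: [0.4, -1.2, -0.7]
opening: 27.5
finger_force: 20.0
```

Scaled: 0.0006 m / 0.8 = 0.0008.

>>> {"method": "step_arm", "body": {"targets": [[[0, 0.0008, 0, 0, 0, 0], [0, 0.0008, 0, 0, 0, 0]]]}}

```text
time: 16.73
tool_pos: [540.8, -239.4, 152.5]
orientation: [-3.141, -0.0, 1.88]
wrist_force: [1.2, -0.5, -1.0]
opening: 27.2
finger_force: 20.0
```

Scaled: -0.003 m / 0.8 = -0.0038, -0.002 m / 0.8 = -0.0025.

>>> {"method": "step_arm", "body": {"targets": [[[0, -0.0008, -0.0006, 0, 0, 0], [0, -0.0008, -0.0015, 0, 0, 0], [0, -0.0008, -0.0025, 0, 0, 0], [0, -0.0008, -0.0038, 0, 0, 0]]]}}

```text
time: 17.23
tool_pos: [540.9, -240.0, 149.6]
orientation: [3.141, 0.0, 1.88]
wrist_force: [-0.0, -1.0, -1.1]
opening: 27.5
finger_force: 20.0
```

Clear in well 3. I'll lower the grip force so that any jam slips in the fingers instead of pressing hard, and keep lowering.

Scaled: -0.005 m / 0.8 = -0.0063, -0.004 m / 0.8 = -0.005.

>>> {"method": "step_arm", "body": {"targets": [[[0, 0, -0.0013, 0, 0, 0], [0, 0, -0.0025, 0, 0, 0], [0, 0, -0.0038, 0, 0, 0], [0, 0, -0.005, 0, 0, 0], [0, 0, -0.0063, 0, 0, 0]]], "newtons": 7}}

```text
time: 17.85
tool_pos: [540.9, -240.0, 144.6]
orientation: [3.142, 0.0, 1.88]
wrist_force: [-0.2, 0.1, -0.0]
opening: 27.5
finger_force: 7.0
```

Scaled: -0.0075 m / 0.8 = -0.0094, -0.006 m / 0.8 = -0.0075.

>>> {"method": "step_arm", "body": {"targets": [[[0, 0, -0.0019, 0, 0, 0], [0, 0, -0.0038, 0, 0, 0], [0, 0, -0.0056, 0, 0, 0], [0, 0, -0.0075, 0, 0, 0], [0, 0, -0.0094, 0, 0, 0]]]}}

```text
time: 18.48
tool_pos: [540.9, -240.1, 137.1]
orientation: [3.142, 0.0, 1.88]
wrist_force: [-0.5, 0.7, -0.7]
opening: 28.0
finger_force: 7.0
```

Scaled: -0.01 m / 0.8 = -0.0125, -0.008 m / 0.8 = -0.01.

>>> {"method": "step_arm", "body": {"targets": [[[0, 0, -0.0025, 0, 0, 0], [0, 0, -0.005, 0, 0, 0], [0, 0, -0.0075, 0, 0, 0], [0, 0, -0.01, 0, 0, 0], [0, 0, -0.0125, 0, 0, 0]]]}}

```text
time: 19.1
tool_pos: [540.9, -240.0, 127.0]
orientation: [3.142, 0.0, 1.88]
wrist_force: [-0.7, -0.3, -0.2]
opening: 27.5
finger_force: 7.0
```

Scaled: -0.01 m / 0.8 = -0.0125, -0.008 m / 0.8 = -0.01.

>>> {"method": "step_arm", "body": {"targets": [[[0, 0, -0.0025, 0, 0, 0], [0, 0, -0.005, 0, 0, 0], [0, 0, -0.0075, 0, 0, 0], [0, 0, -0.01, 0, 0, 0], [0, 0, -0.0125, 0, 0, 0]]]}}

```text
time: 19.73
tool_pos: [540.9, -240.1, 117.0]
orientation: [3.142, 0.0, 1.88]
wrist_force: [-0.7, -1.1, 0.6]
opening: 27.8
finger_force: 7.0
```

Scaled: -0.009 m / 0.8 = -0.0113, -0.008 m / 0.8 = -0.01.

>>> {"method": "step_arm", "body": {"targets": [[[0, 0, -0.0025, 0, 0, 0], [0, 0, -0.005, 0, 0, 0], [0, 0, -0.0075, 0, 0, 0], [0, 0, -0.01, 0, 0, 0], [0, 0, -0.0113, 0, 0, 0]]]}}

```text
time: 20.35
tool_pos: [541.0, -240.1, 108.1]
orientation: [3.142, 0.0, 1.88]
wrist_force: [1.0, 0.1, -0.7]
opening: 27.8
finger_force: 7.0
```

Scaled: -0.002 m / 0.8 = -0.0025, -0.0014 m / 0.8 = -0.0018.

>>> {"method": "step_arm", "body": {"targets": [[[0, 0, -0.0009, 0, 0, 0], [0, 0, -0.0018, 0, 0, 0], [0, 0, -0.0025, 0, 0, 0], [0, 0, -0.0025, 0, 0, 0]]]}}

```text
time: 20.85
tool_pos: [540.9, -240.0, 106.2]
orientation: [3.141, 0.0, 1.88]
wrist_force: [0.1, -0.7, -1.5]
opening: 27.7
finger_force: 7.0
```

Scaled: -0.0014 m / 0.8 = -0.0018, -0.001 m / 0.8 = -0.0013.

>>> {"method": "step_arm", "body": {"targets": [[[0, 0, -0.0006, 0, 0, 0], [0, 0, -0.0013, 0, 0, 0], [0, 0, -0.0018, 0, 0, 0], [0, 0, -0.0018, 0, 0, 0]]]}}

```text
time: 21.35
tool_pos: [541.2, -240.3, 105.5]
orientation: [3.141, 0.001, 1.879]
wrist_force: [-1.3, -0.7, 4.8]
opening: 27.5
finger_force: 7.0
```

Scaled: -0.0006 m / 0.8 = -0.0008, -0.0003 m / 0.8 = -0.0004.

>>> {"method": "step_arm", "body": {"targets": [[[0, 0, -0.0004, 0, 0, 0], [0, 0, -0.0008, 0, 0, 0], [0, 0, -0.0008, 0, 0, 0]]]}}

```text
time: 21.72
tool_pos: [541.6, -240.5, 105.4]
orientation: [3.14, 0.001, 1.88]
wrist_force: [-1.1, 0.3, 8.4]
opening: 27.6
finger_force: 7.0
```

The tube is on the floor of the well (TCP 105.5 against 105.3 expected). Easing off and releasing.

Scaled: 0.0012 m / 0.8 = 0.0015, 0.001 m / 0.8 = 0.0013.

>>> {"method": "step_arm", "body": {"targets": [[[0, 0, 0.0013, 0, 0, 0], [0, 0, 0.0015, 0, 0, 0]]]}}

```text
time: 21.98
tool_pos: [541.2, -240.0, 105.5]
orientation: [3.141, 0.0, 1.88]
wrist_force: [1.1, -0.1, 2.3]
opening: 27.9
finger_force: 7.0
```

>>> {"method": "step_arm", "body": {"targets": [[[0, 0, 0, 0, 0, 0], [0, 0, 0, 0, 0, 0], [0, 0, 0, 0, 0, 0], [0, 0, 0, 0, 0, 0], [0, 0, 0, 0, 0, 0]]], "fingers": 0.7}}

```text
time: 22.6
tool_pos: [540.9, -240.0, 105.3]
orientation: [-3.142, -0.0, 1.88]
wrist_force: [0.3, 0.1, -1.5]
opening: 60.0
finger_force: 0.0
```

Scaled: 0.14 m / 0.8 = 0.175, 0.1 m / 0.8 = 0.125.

>>> {"method": "step_arm", "body": {"targets": [[[0, 0, 0.0125, 0, 0, 0], [0, 0, 0.0375, 0, 0, 0], [0, 0, 0.075, 0, 0, 0], [0, 0, 0.125, 0, 0, 0], [0, 0, 0.175, 0, 0, 0]]]}}

```text
time: 23.22
tool_pos: [541.0, -240.4, 248.4]
orientation: [3.14, 0.001, 1.879]
wrist_force: [0.4, -0.3, -0.3]
opening: 61.0
finger_force: 0.0
```

Scaled: 0.2 m / 0.8 = 0.25, 0.15 m / 0.8 = 0.1875.

>>> {"method": "step_arm", "body": {"targets": [[[0, 0.0625, 0, 0, 0, 0], [0, 0.125, 0, 0, 0, 0], [0, 0.1875, 0, 0, 0, 0], [0, 0.25, 0, 0, 0, 0], [0, 0.25, 0, 0, 0, 0]]]}}

```text
time: 23.85
tool_pos: [541.4, -34.7, 246.8]
orientation: [3.139, -0.002, 1.888]
wrist_force: [0.4, -1.1, -0.2]
opening: 61.1
finger_force: 0.0
```

Run:
```python
from h import *
ims=[]
for n,b in(("scene",(190,170,290,270)),("top",(365,180,465,280))):
    p,d=imaging.snapshot(n); x0,y0,x1,y1=b; m=imaging.camera_model(n); C=cloud(m,d)
    q=p[y0:y1,x0:x1].astype(int); mk=(q[...,0]-q[...,2]>20); c=C[y0:y1,x0:x1][mk]; uv=np.argwhere(mk).mean(0)[::-1]+[x0,y0]
    print(n,mk.sum(),onplane(m,uv,134),np.percentile(c[:,2],[50,80,95]))
    ims.append(cv2.resize(p[y0:y1,x0:x1,::-1],(400,400),interpolation=cv2.INTER_CUBIC))
cv2.imwrite("pics/c5.png",cv2.convertScaleAbs(np.hstack(ims),alpha=1.3)); print(env.get_state()["time"])
```

```text
scene 63 [[ 540.61969281 -239.2450003   134.        ]] [135.97264466 137.81720469 140.46210715]
top 86 [[ 541.82694748 -238.60825476  134.        ]] [136.7085611  138.10692991 139.49285576]
23.95
```

View pics/c5.png

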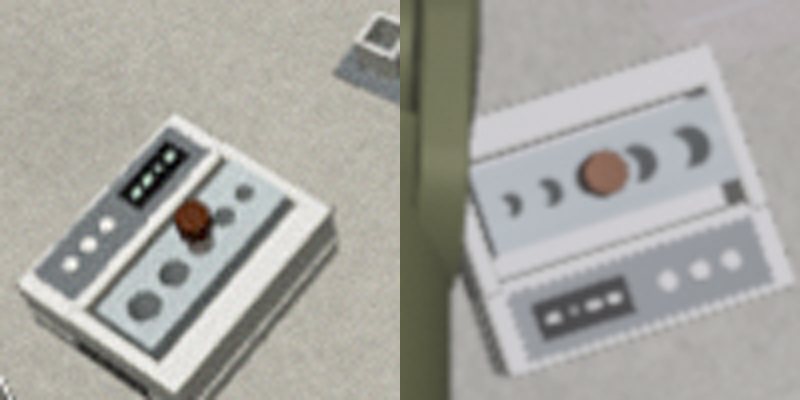

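Both views show the cap on well 3, at about (195,215) in the left crop and (605,172) in the right. Its top is at about 136–138 mm as expected when fully seated, and the arm is clear. Handing in.

```bash
python3 -c "
from plant import env
print(env.finish_job())"
```

```text
the job is handed in; nothing more can be done
None
```

The lone tube didn't go into wells 1 and 2 under light contact; it slid into well 3 (22 mm), stands on its floor, and the job is handed in (no verdict was returned).

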